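# Clamp a cuff blank on the bending former

### The job

Lay the long copper cuff blank across the crown of the round bending former, under the clamp's raised foot, centred and square to the former so that it stays balanced there on its own when you let go of it. Then swing the clamp's cam lever up to the highest point of its cam, handle straight up, so that the foot presses the blank level onto the former, and finish still holding the lever there, because it springs back when released. Leave the other tools on the bench where they are.

Things in the scene. Friction and masses are not known exactly. Their poses are not given: they have to be found in the camera images.
- blank: The long copper cuff blank: flat strip with round ends, 170 x 25 x 4 mm, about 140 g, lying flat across the steel block with its ends overhanging about 47 mm. Origin at the centre of its underside; x along its length, y across, z up. Held by its long edges near an end (about 62 mm from the middle), the fingers clear block, former and strap.
- block: The plain steel bench block under the blank, 75 x 75 x 25 mm, loose, about 1 kg. Origin at the centre of its underside.
- clamp: The bending fixture, bolted down. Origin on the bench below the middle of the former's crown, z up. Base plate 12 mm thick, x -55 to 55, y -55 to 165 mm. Two cheeks hold strap and cam: 31 mm wide over both, y 51 to 133 mm, 101 mm high (134 mm at y 54 to 78). The blank is to lie along x of this frame; it is brought in under the foot from the open -y side.
- crown (a point): Middle of the former's crown, 100 mm above the bench, straight below the clamped foot; axes as clamp. The former is a steel bar 72 mm in diameter lying along y, from y -25 to 25 mm. A blank lying off centre along x tips by about 1.7 degrees per mm.
- foot: Sprung rubber foot, 18 mm across, under the nose of the strap (steel bar 18 mm wide, 14 mm thick, nose disc 24 mm) that reaches over the former from +y. Origin at the centre of the foot's underside. With the lever low it stands 18 to 26 mm above the crown, 4 mm towards -y, and the strap's top 30 mm higher; at the cam's top it presses on the blank with about 12 N.
- cam (a joint): Angle of the cam lever, rad: 0 with the handle level, pointing to +y of the clamp; grows as it swings up; 1.57 is straight up, where the eccentric is at its highest lift; beyond (stop at 2.1) the lift falls again. Starts between -0.35 and 0.1, where friction holds it; higher up a spring drives it back, so raising it takes 1 to 5 N at the ball, and it must be held at the top.
- cam_axle (a point): Point of the lever's axle in the plane in which the handle swings: 32 mm in x, 110 mm in y, 80 mm up from the clamp's origin. The axle lies along x of the clamp.
- ball (a point): Centre of the black ball, 28 mm in diameter, at the end of the lever's handle, a 10 mm steel rod; 105 mm from the axle. It swings in the y-z plane of the clamp; the ball can be pinched from above across the clamp's x and may turn between the fingers.
- offcut: Bystander: a short round-ended copper offcut, 65 x 25 x 4 mm, lying flat on the bench; origin under its centre.
- mallet: Bystander: a nylon-faced mallet with a wooden shaft, 270 mm long, lying on the bench; origin on the bench under the middle of the shaft.
- pliers: Bystander: small flat-nosed pliers with black grips, 135 mm long, lying flat; origin under their middle.
- gauge: Bystander: a flat toothed aluminium sheet gauge, a 88 mm disc 4 mm thick; origin under its centre.
- stonebox: Bystander: an open clear plastic box 100 x 140 x 35 mm with cabochon stones; origin under its centre.
- ringclamp: Bystander: a wooden ring clamp 120 x 31 x 31 mm, lying; origin under its middle.
- jar: Bystander: a small brown glass jar, 52 mm across, 65 mm tall; origin under its centre.

How it is judged:
By the outcome, as a careful person would: the job done as asked, in the order asked, and still so for the second after the job is handed in, while the arm keeps its last pose, push and grip.
It also fails if it takes over 61 s, if anything falls off the work surface, if the arm or the gripper's body presses on something with over 40 N, if the wrist force passes 120 N, or if a joint passes its speed limit or range.

### The arm

A 7-joint arm with a two-finger parallel gripper is mounted at the origin on the work surface. World frame = base frame: x ahead of the robot, y to its left, z up, the work surface at z = 0. Lengths are in m, angles in rad, forces in N, time in s.
With the tool pointing down it reaches from about 0.425 to 0.875 m from the base axis. Payload 4.7 kg.
Tool frame: the origin (TCP) lies midway between the tips of the shut fingers; the grasp point (between the pads) lies 19 mm behind it (robot.grip_depth is the distance from the TCP to the grasp point, in m); z points along the fingers, y is the line along which they close (so a half turn about z gives the same grasp; the last joint's range is limited). The gripper opens to 87 mm and grips with 3 to 60 N. Pads are 19 mm wide; open, the fingers measure 117 mm over their backs; the gripper's body (75 mm by 190 mm) begins 51 mm behind the grasp point.
Start: joints at [-1.154, 0.321, -0.07, 1.45, 0.023, 1.371, -0.057], TCP at [0.255, 0.598, 0.223] pointing down, gripper open.
Joint ranges: [-2.86, 2.86], [-0.3, 2.09], [-1.38, 1.24], [0.06, 2.45], [-1.56, 4.7], [0.09, 2.05], [-2.69, 2.69]. Speed limits (rad/s): [2.57, 2.57, 3.14, 3.14, 3.14, 3.14, 3.14].

### API

Orientations are given as a unit quaternion [w, x, y, z].
In Python, from workcell import robot, vision gives the robot as it stands.
- The arm moves only by the tool apply_moves, never from a script. Its argument "plan" is a list that holds one entry, the list of rows, each a list of 7 numbers: the gripper's target within -1 to 1 (shut at 1, half-way at 0, fully open at -1), then the shift along the tool's x, y, z in mm, then the turn, a rotation vector about the tool's x, y, z in degrees. A call has 1 to 10 rows; each row shifts and turns the commanded pose from where the row before left it, along the tool's axes as they then stand; what a row does not reach is not made up. A row lasts 1/12 s, in which the tool goes at most 41.7 mm and 7.16 degrees, less where a joint would pass 70% of its speed; a pose out of reach is approached as far as the arm can. A call is refused whole if a number of a shift passes 41.7 or a number of a turn 7.16, either way. A call with a gripper value outside its range is refused whole. The fingers move at their own pace and stop on an object; the grip force is fixed at half the most. Time passes only in rows, so rows that do not move let the fingers close. It gives the time, the measured TCP pose, the force, the opening and the grip force at its end, in the units of the state.
- robot.read_state(): the state, without advancing time (a new reading comes with each control period).
- vision.get_image(name): name is "scene" or "top" or "wrist"; returns a dict with "pixels" (400x640x3 uint8, red, green, blue), "z_map" (400x640 float32, m along the optical axis (not along the pixel's ray), 0 where there is no reading), "fx", "fy", "cx", "cy" (pixels), "T" (4x4, takes a point from camera to world coordinates); the wrist camera has in their place "T_tool_cam" (4x4, takes a point from camera to tool coordinates, whose origin is the TCP and whose axes are the flange's). Camera axes: x right, y down, z forward; pixel columns grow to the right and rows downward; lengths in m; the calibration is good to about 2 mm. A picture is of the moment at which its call begins: read the wrist's pose just before it.
- robot.hand_in(): hands the job in; it is judged then, once.
The state is a dict: "time_s": time; "joints": joint angles; "qvel": joint speeds; "effort": joint torques, N m; "tool_pos": TCP position; "orientation": TCP orientation; "force": force on the tool from outside, world axes, zero at the start; "moment": the same for the moment, N m; "opening": opening from 0.0 (shut) to 1.0 (fully open); "grip_force": force on a finger pad.
Only numpy, scipy, OpenCV 4.12 (cv2) and the standard library are available. Lean on these libraries where they do the work, as an engineer would, in place of code of your own. Each camera call takes 0.05 s, during which the arm holds its last target. There are 200 camera calls.

## Working session

There is one attempt and no reset: what is moved stays moved. The work goes in short steps, Python scripts to look and compute and a tool call to move; the robot and the scene stay as the last step left them, time stands still between calls to the robot, and variables do not carry over. Pictures are saved under pics/ and viewed, at most 10 in all, crops included, and the job is handed in when it is done.

Besides the shell and the picture viewer there is one more tool, called after "Request:" in YAML: its name, and indented under it one key for each argument. apply_moves: Moves the arm, as the interface text tells. Its arguments: {"type":"object","properties":{"plan":{"type":"array"}},"required":["plan"]}

```bash
mkdir -p pics; ls
python3 - <<'E'
from workcell import robot,vision
import cv2,numpy as np
s=robot.read_state();print(s)
for n in("top","scene"):
    d=vision.get_image(n);cv2.imwrite(f"pics/{n}0.png",d["pixels"][:,:,::-1]);np.savez(f"{n}0.npz",**d)
    print(n,d["fx"],d["cx"],d["cy"],d["T"].round(3).tolist())
E
```

```text
pics
{'time_s': 0.0, 'joints': array([-1.15387545,  0.32182379, -0.0700812 ,  1.45167208,  0.02261841,
        1.37079451, -0.05690002]), 'qvel': array([-4.54240941e-04,  4.85192780e-04,  1.68701732e-03, -3.28906104e-05,
       -1.73281194e-04, -2.43407606e-03,  1.65021920e-03]), 'effort': array([-1.39634226e-04, -4.91296327e+01, -4.04075654e-01, -3.12525487e+01,
       -6.38505793e-02,  4.38332255e-02,  1.84499399e-04]), 'tool_pos': array([0.25464749, 0.59744218, 0.22146245]), 'orientation': array([-1.33274057e-04,  2.00036276e-01,  9.79788026e-01, -9.46052376e-04]), 'force': array([0.13560126, 0.28739338, 0.36126671]), 'moment': array([-0.03639181,  0.04008401, -0.0330432 ]), 'grip_force': 0.0, 'opening': 1.0003633418063729}
top 482.26611886068594 312.79734630350646 196.8420572629966 [[-0.012, -0.994, 0.107, 0.426], [-1.0, 0.012, 0.004, 0.045], [-0.005, -0.107, -0.994, 1.586], [0.0, 0.0, 0.0, 1.0]]
scene 446.98750978200104 322.37515340969924 193.04201091388404 [[0.852, 0.356, -0.385, 1.03], [0.524, -0.562, 0.641, -0.691], [0.012, -0.747, -0.665, 0.866], [0.0, 0.0, 0.0, 1.0]]
```

View pics/top0.png

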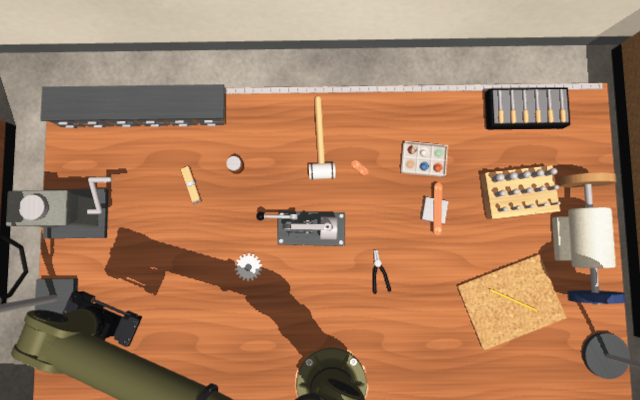

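View pics/scene0.png

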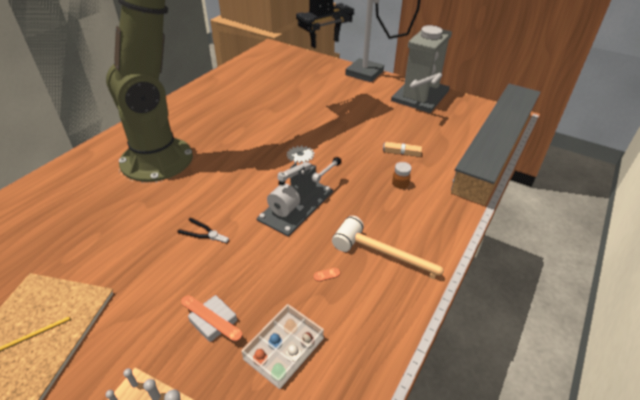

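The top view shows the clamp at about (312,228) with its handle to the left (world +y), ball at (260,215), and the blank on its block at (437,208). Next I measure them.

```bash
cat > h.py <<'E'
import numpy as np,cv2
def ray(d,uv,z,T=None):
    T=d["T"] if T is None else T
    uv=np.atleast_2d(uv).astype(float)
    r=np.c_[(uv[:,0]-d["cx"])/d["fx"],(uv[:,1]-d["cy"])/d["fy"],np.ones(len(uv))]@T[:3,:3].T
    o=T[:3,3]; return o+r*((z-o[2])/r[:,2])[:,None]
def cloud(d,T=None):
    T=d["T"] if T is None else T
    v,u=np.mgrid[:400,:640];z=d["z_map"]
    p=np.stack([(u-d["cx"])/d["fx"]*z,(v-d["cy"])/d["fy"]*z,z],-1)
    return p@T[:3,:3].T+T[:3,3]
def rect(P):
    (c,s,a)=cv2.minAreaRect((P[:,:2]*1000).astype(np.float32)); return np.round(c,1),np.round(s,1),a
def copper(d):
    h=cv2.cvtColor(d["pixels"],cv2.COLOR_RGB2HSV)
    return h
def T_wrist(d,s):
    from scipy.spatial.transform import Rotation as R
    T=np.eye(4);q=s["orientation"];T[:3,:3]=R.from_quat([q[1],q[2],q[3],q[0]]).as_matrix();T[:3,3]=s["tool_pos"]
    return T@d["T_tool_cam"]
E
python3 - <<'E'
from h import *
d=dict(np.load("top0.npz"));C=cloud(d);h=copper(d)
print("hsv",h[208,437],h[168,360],h[208,470], C[208,437],C[208,460],C[228,312])
m=((h[...,1]>150)&(h[...,2]>200)&((h[...,0]<12))).astype(np.uint8);
m[:170]=0;m[:, :415]=0;m[:,460:]=0;m[250:]=0
n,l,st,ce=cv2.connectedComponentsWithStats(m);print(st,ce)
i=1+st[1:,4].argmax();v,u=np.nonzero(l==i)
P=ray(d,np.c_[u,v],.029);print("blank",rect(P),P.mean(0),np.median(C[l==i][:,2]))
# clamp: points by height
sub=C[190:260,245:355].reshape(-1,3);
for a,b in((.006,.03),(.085,.108),(.108,.13),(.13,.17)):
    q=sub[(sub[:,2]>a)&(sub[:,2]<b)];print(a,b,len(q),rect(q) if len(q) else"")
im=d["pixels"][:,:,::-1]
cv2.imwrite("pics/c1.png",np.vstack([cv2.resize(im[195:255,245:355],None,fx=7,fy=7,interpolation=2)]))
E
```

```text
hsv [ 10 146 246] [ 11 147 246] [ 11 160 198] [ 0.55283943 -0.34921055  0.03239835] [ 0.555031   -0.43489837 -0.00596784] [0.48896959 0.05437294 0.13122709]
[[     0      0    640    400 255428]
 [   437    170      3      1      3]
 [   432    181      1      1      1]
 [   434    181      9     18     45]
 [   443    181      3      1      3]
 [   459    191      1      2      2]
 [   455    192      3      1      3]
 [   415    195      5      2      6]
 [   429    196      2      1      2]
 [   448    201     12      9     59]
 [   415    204      7      6     23]
 [   415    206      1      3      3]
 [   456    213      2      1      2]
 [   415    214      5      1      5]
 [   459    214      1      1      1]
 [   434    222      1      8      8]
 [   415    224     15      8     85]
 [   429    224     31     12     87]
 [   449    229      1      1      1]
 [   456    230      4      4      9]
 [   415    233     13      5     28]
 [   429    233      1      1      1]
 [   447    232      8      4     12]
 [   459    233      1      1      1]
 [   457    235      1      1  
[... 1490 characters left out ...]
  245.4       ]
 [430.         248.2       ]
 [435.4        248.8       ]
 [439.         249.        ]
 [444.5        249.        ]
 [448.5        248.        ]
 [451.         248.        ]
 [457.         249.        ]
 [459.         249.        ]]
blank (array([ 483.4, -369.8]), array([97.4, 35.4]), 89.31448364257812) [ 0.48507035 -0.37384092  0.029     ] -0.0005641585692717221
0.006 0.03 1644 (array([507.1,  95.2]), array([357.3, 225.9]), 89.33255767822266)
0.085 0.108 397 (array([503.5, 101.9]), array([247. ,  62.7]), 84.9083251953125)
0.108 0.13 121 (array([493.2,  82.7]), array([36.6, 71. ]), 9.84107780456543)
0.13 0.17 188 (array([491.1,  43.8]), array([98. , 36.2]), 81.47056579589844)
```

View pics/c1.png

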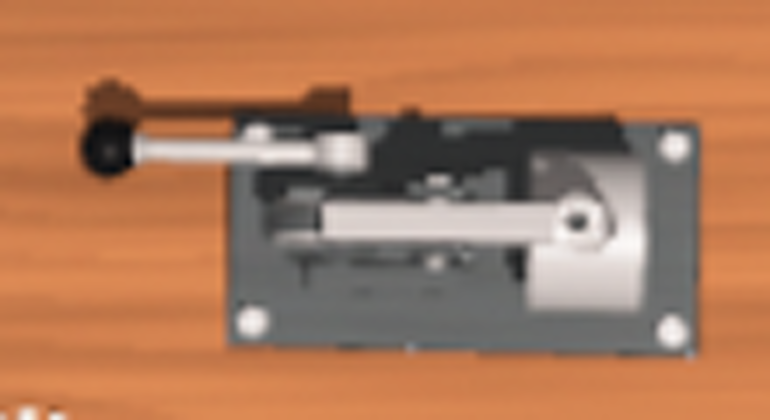

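The crop shows the base plate corners at about (230,117), (700,125), (700,355), (228,348), the former at right, and the ball at (107,147), with handle roughly level.

Run:
```python
from h import *
d=dict(np.load("top0.npz"));C=cloud(d);h=copper(d)
m=((h[...,2]>225)&(h[...,0]<14)&(h[...,1]>110)).astype(np.uint8)[170:250,415:460]
n,l,st,ce=cv2.connectedComponentsWithStats(m);i=1+st[1:,4].argmax();v,u=np.nonzero(l==i)
print(st[i]);P=ray(d,np.c_[u+415,v+170],.029);print("blank",rect(P),P.mean(0))
z=C[170:250,415:460][l==i][:,2];print(np.percentile(z,[10,50,90]))
K=np.array([[230,117],[700,125],[700,355],[228,348]]);K=(K+.5)/7-.5+[245,195]
p=ray(d,K,.012)*1000;print(p.round(1));e=p[[0,3]].mean(0)-p[[1,2]].mean(0);L=np.linalg.norm(e);print(L,"yaw",np.degrees(np.arctan2(-e[0],e[1])))
e/=L;x=np.array([e[1],-e[0],0]);org=p.mean(0)-55*e;print("clamp",org)
b=ray(d,(np.array([107,147])+.5)/7-.5+[245,195],.08)[0]*1000;print("ball",b,(b-org)@x,(b-org)@e)
n=ray(d,(np.array([578,222])+.5)/7-.5+[245,195],.154)[0]*1000;print("nose",n,(n-org)@x,(n-org)@e)
```

```text
[ 19  13   8  53 358]
blank (array([ 550.4, -351.5]), array([ 22.7, 169. ]), 87.692626953125) [ 0.55237409 -0.35116554  0.029     ]
[0.02370749 0.02879876 0.03364001]
[[550.1 167.7  12. ]
 [543.7 -52.   12. ]
 [436.8 -50.   12. ]
 [442.6 169.   12. ]]
219.38055689113955 yaw -1.601219388254
clamp [491.75307417   3.70150287  12.        ]
ball [531.98586022 217.42223015  80.        ] 34.245096340380165 214.7614949600324
nose [492.52874516   9.24955018 154.        ] 0.6203395037858911 5.56755541061952
```

Request:
apply_moves:
  plan:
    - [[-1,0,0,0,0,0,-6.9],[-1,0,0,0,0,0,-6.9],[-1,0,0,0,0,0,-6.9],[-1,-30,-28,-4,0,0,0],[-1,-30,-28,-4,0,0,0],[-1,-30,-28,-4,0,0,0],[-1,-30,-28,-4,0,0,0],[-1,-30,-28,-4,0,0,0],[-1,-30,-28,-4,0,0,0],[-1,-30,-28,-4,0,0,0]]

```text
time_s: 0.93
tool_pos: [0.4574, 0.3916, 0.2504]
orientation: [-0.0, 0.021, 1.0, -0.0]
force: [0.2, 0.0, 0.5]
opening: 1.001
grip_force: 0.0
```

Request:
apply_moves:
  plan:
    - [[-1,-9,-40,0,0,0,0],[-1,-9,-40,0,0,0,0],[-1,-9,-40,0,0,0,0],[-1,-9,-40,0,0,0,0],[-1,-9,-40,0,0,0,0],[-1,-9,-40,0,0,0,0],[-1,-9,-40,0,0,0,0],[-1,-9,-40,0,0,0,0],[-1,-9,-40,0,0,0,0],[-1,-9,-40,0,0,0,0]]

```text
time_s: 1.77
tool_pos: [0.5295, -0.0119, 0.2504]
orientation: [-0.0, 0.021, 1.0, 0.0]
force: [0.9, -0.2, -0.3]
opening: 1.0
grip_force: 0.0
```

Request:
apply_moves:
  plan:
    - [[-1,-2,-38,0,0,0,0],[-1,-2,-38,0,0,0,0],[-1,-2,-38,0,0,0,0],[-1,-2,-38,0,0,0,0],[-1,-2,-38,0,0,0,0],[-1,-2,-38,0,0,0,0],[-1,-2,-38,0,0,0,0],[-1,-2,-38,0,0,0,0],[-1,0,0,0,0,0,0],[-1,0,0,0,0,0,0]]

```text
time_s: 2.6
tool_pos: [0.5316, -0.3174, 0.2498]
orientation: [-0.001, 0.024, 1.0, -0.0]
force: [-0.7, 0.9, 0.3]
opening: 1.0
grip_force: 0.0
```

```bash
cat >> h.py <<'E'
def wrist(name):
    from workcell import robot,vision
    s=robot.read_state();d=vision.get_image("wrist");T=T_wrist(d,s)
    cv2.imwrite(f"pics/{name}.png",d["pixels"][:,:,::-1]);d["T"]=T;np.savez(name+".npz",**d);return s,d
def delta(s,tgt):
    from scipy.spatial.transform import Rotation as R
    q=s["orientation"];return R.from_quat([q[1],q[2],q[3],q[0]]).inv().apply(np.array(tgt)-s["tool_pos"])*1000
def blankmask(d,vmin=200):
    h=copper(d);m=((h[...,2]>vmin)&(h[...,0]<14)&(h[...,1]>100)).astype(np.uint8)
    C=cloud(d);m&=((C[...,2]>.02)).astype(np.uint8)
    n,l,st,ce=cv2.connectedComponentsWithStats(m);return l==1+st[1:,4].argmax()
E
python3 - <<'E'
from h import *
s,d=wrist("w1");print(s["tool_pos"],d["fx"],d["T"].round(3).tolist())
m=blankmask(d);v,u=np.nonzero(m);P=ray(d,np.c_[u,v],.029);print(rect(P),P.mean(0),m.sum(),u.min(),u.max(),v.min(),v.max(),np.median(cloud(d)[m][:,2]))
E
```

```text
[ 0.53156788 -0.31739618  0.24977668] 346.1270333421972 [[0.047, 0.955, 0.294, 0.451], [0.999, -0.045, -0.015, -0.314], [-0.001, 0.294, -0.956, 0.411], [0.0, 0.0, 0.0, 1.0]]
(array([ 528.9, -351.2]), array([ 25. , 125.4]), 86.38143920898438) [ 0.52577132 -0.35067717  0.029     ] 2200 275 298 108 218 0.027813010207291156
```

View pics/w1.png

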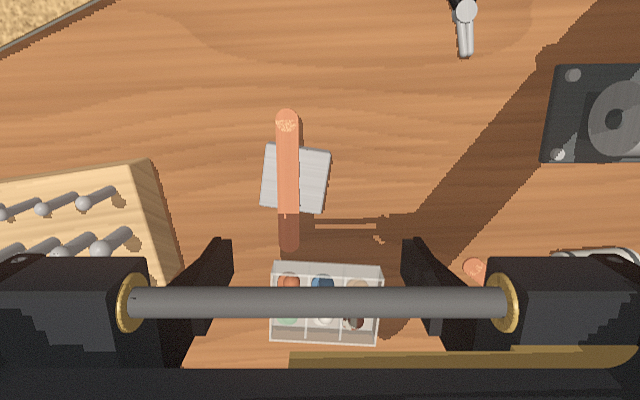

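The wrist view shows the blank from (287,108) to (290,252), the near-box end in the gripper's shadow below row 215; the stone box starts at row 262.

Run:
```python
from h import *
d=dict(np.load("w1.npz"));C=cloud(d);h=copper(d)
print(h[200,288],h[240,288],h[240,255],h[200,255],h[240,310])
m=((C[...,2]>.02)&(C[...,2]<.036)).astype(np.uint8); m[:, :265]=0;m[:,312:]=0;m[258:]=0;m[:100]=0
sat=(h[...,1]>90);m&=sat.astype(np.uint8)
m=cv2.morphologyEx(m,cv2.MORPH_OPEN,np.ones((3,3)))
n,l,st,ce=cv2.connectedComponentsWithStats(m);i=1+st[1:,4].argmax();v,u=np.nonzero(l==i);print(st[i])
P=ray(d,np.c_[u,v],.029);print(rect(P))
# long axis by rows
r=[(a,u[v==a].mean(),np.ptp(u[v==a])+1) for a in range(115,250,8)]
Q=ray(d,[(b,a) for a,b,c in r],.029)*1000;f=np.polyfit(Q[:,0],Q[:,1],1);print(f,np.degrees(np.arctan(f[0])),[int(c) for *_,c in r])
print("boxedge",ray(d,[[275,262],[383,264]],.035),ray(d,[[287,108],[290,252]],.029))
```

```text
[ 11 123 224] [ 11 133 146] [ 13 125 183] [ 13 125 188] [ 11 128 112]
[ 275  108   24  144 3044]
(array([ 550.1, -352.6]), array([ 25. , 168.1]), 86.38143920898438)
[-5.85840780e-02 -3.19683587e+02] -3.352788225303109 [22, 24, 23, 23, 23, 22, 22, 22, 22, 22, 21, 21, 21, 21, 21, 21, 20]
boxedge [[ 0.64487308 -0.3735      0.035     ]
 [ 0.65366381 -0.24343361  0.035     ]] [[ 0.46634691 -0.34652836  0.029     ]
 [ 0.63539636 -0.35515779  0.029     ]]
```

Request:
apply_moves:
  plan:
    - [[-1,-27,-11.4,0,0,0,0.7],[-1,-27,-11.4,0,0,0,0],[-1,-27,-11.4,0,0,0,0],[-1,0,0,35,0,0,0],[-1,0,0,35,0,0,0],[-1,0,0,35,0,0,0],[-1,0,0,35,0,0,0],[-1,0,0,30,0,0,0],[-1,0,0,10,0,0,0],[-1,0,0,0,0,0,0]]

```text
time_s: 3.48
tool_pos: [0.6113, -0.3489, 0.067]
orientation: [-0.003, 0.026, 1.0, 0.002]
force: [-0.5, 0.3, -0.1]
opening: 1.001
grip_force: 0.0
```

Run:
```python
from h import *
s,d=wrist("w2");print(s["tool_pos"],s["orientation"],delta(s,[.6105,-.3555,.008]))
m=blankmask(d,90);v,u=np.nonzero(m);print(u.min(),u.max(),v.min(),v.max())
r=[(a,u[v==a].mean()) for a in range(v.min()+15,v.max()-8,6)]
Q=ray(d,[(b,a) for a,b in r],.029)*1000;f=np.polyfit(Q[:,0],Q[:,1],1);print(Q.round(1)[::3].tolist(),np.degrees(np.arctan(f[0])), np.polyval(f,610))
print("near end",ray(d,[[u[v==v.min()].mean(),v.min()]],.029))
```

```text
[ 0.61128319 -0.34886735  0.06695363] [-0.00275012  0.02560074  0.99966641  0.00202806] [ 0.11246427 -6.89473951 58.92864936]
281 329 0 263
[[492.4, -349.0, 29.0], [500.9, -349.5, 29.0], [509.6, -349.8, 29.0], [518.6, -350.3, 29.0], [527.9, -350.6, 29.0], [537.4, -351.5, 29.0], [547.2, -352.1, 29.0], [557.4, -352.4, 29.0], [567.8, -353.0, 29.0], [578.5, -353.7, 29.0], [589.6, -354.3, 29.0], [601.0, -355.0, 29.0], [612.8, -356.0, 29.0], [625.1, -356.5, 29.0]] -3.246048932054348 -355.5296240975076
near end [[ 0.48548376 -0.347662    0.029     ]]
```

View pics/w2.png

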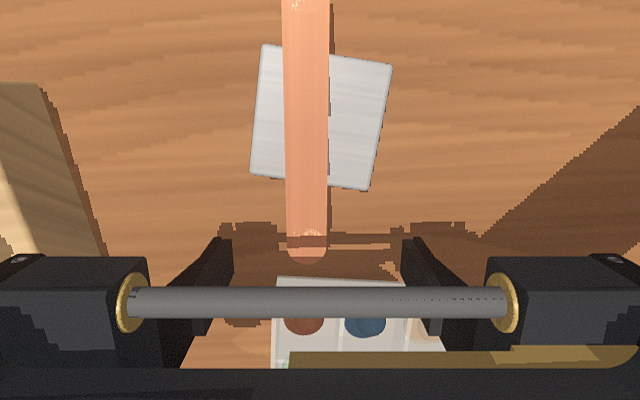

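Request:
apply_moves:
  plan:
    - [[-1,0,-6.9,10,0,0,0],[-1,0,0,20,0,0,0],[-1,0,0,20,0,0,0],[-1,0,0,8,0,0,0],[-1,0,0,0,0,0,0],[-1,0,0,0,0,0,0],[-1,0,0,0,0,0,0]]

```text
time_s: 4.12
tool_pos: [0.6132, -0.3603, 0.0146]
orientation: [0.001, 0.027, 1.0, -0.001]
force: [0.4, -0.5, 0.1]
opening: 0.996
grip_force: 0.0
```

Run:
```python
from h import *
from workcell import robot
s=robot.read_state();print(s["tool_pos"],s["orientation"],delta(s,[.6105,-.3555,.008]))
```

```text
[ 0.61324977 -0.36033714  0.01462626] [ 1.43343861e-03  2.68413646e-02  9.99638429e-01 -7.06025395e-04] [3.02460173 4.6914432  6.6112546 ]
```

Request:
apply_moves:
  plan:
    - [[-1,2.5,4.7,6,0,0,0],[-1,0,0,0,0,0,0],[-1,0,0,0,0,0,0],[-1,0,0,0,0,0,0],[-1,0,0,0,0,0,0]]

```text
time_s: 4.53
tool_pos: [0.61, -0.3546, 0.0069]
orientation: [0.0, 0.027, 1.0, -0.0]
force: [-0.5, -0.3, 0.8]
opening: 1.001
grip_force: 0.0
```

Run:
```python
from h import *
from workcell import robot
s=robot.read_state();print(s["tool_pos"],s["qvel"].round(3),s["orientation"],delta(s,[.6105,-.3555,.008]))
```

```text
[ 0.61001904 -0.35463938  0.00687583] [ 0.002  0.003  0.    -0.     0.001  0.001  0.001] [ 2.60889342e-04  2.68000275e-02  9.99640776e-01 -1.01332858e-04] [-0.52697655 -0.83382154 -1.12373548]
```

Request:
apply_moves:
  plan:
    - [[1,0,-0.8,0,0,0,0],[1,0,0,0,0,0,0],[1,0,0,0,0,0,0],[1,0,0,0,0,0,0],[1,0,0,0,0,0,0],[1,0,0,0,0,0,0],[1,0,0,0,0,0,0],[1,0,0,0,0,0,0]]

```text
time_s: 5.2
tool_pos: [0.6098, -0.3554, 0.0066]
orientation: [0.0, 0.027, 1.0, 0.0]
force: [-0.1, -0.9, 0.6]
opening: 0.477
grip_force: 0.0
```

Request:
apply_moves:
  plan:
    - [[1,0,0,-10,0,0,0],[1,0,0,-20,0,0,0],[1,0,0,-25,0,0,0],[1,0,0,-25,0,0,0],[1,0,0,-20,0,0,0],[1,0,0,0,0,0,0],[1,0,0,0,0,0,0],[1,0,0,0,0,0,0],[1,0,0,0,0,0,0]]

```text
time_s: 5.95
tool_pos: [0.609, -0.3547, 0.1051]
orientation: [-0.001, 0.027, 1.0, 0.001]
force: [0.3, 0.7, 1.1]
opening: 0.005
grip_force: 0.0
```

Run:
```python
from h import *
s,d=wrist("w3");print(s["tool_pos"],s["orientation"],s["opening"]*87,s["force"],s["moment"])
C=cloud(d);m=blankmask(d,90);v,u=np.nonzero(m);q=C[m];print(u.min(),u.max(),v.min(),v.max())
A=np.c_[q[:,:2],np.ones(len(q))];k=np.linalg.lstsq(A,q[:,2],rcond=None)[0];res=q[:,2]-A@k
ok=abs(res)<.003;k=np.linalg.lstsq(A[ok],q[ok,2],rcond=None)[0];print("slope x,y deg",np.degrees(np.arctan(k[:2])),ok.mean(),q[:,0].min(),q[:,0].max(),q[:,2].min(),q[:,2].max())
zt=k@[.55,-.355,1];print("ztop@.55",zt)
r=[(a,u[v==a].mean()) for a in range(v.min()+15,v.max()-15,6)]
Q=C[[a for a,_ in r],[int(b) for _,b in r]]
f=np.polyfit(Q[:,0],Q[:,1],1);print("yaw",np.degrees(np.arctan(f[0])),"y at tcp x",np.polyval(f,s["tool_pos"][0]))
```

```text
[ 0.60902651 -0.35468933  0.10514067] [-1.00741132e-03  2.68362672e-02  9.99639127e-01  6.44785983e-04] 0.44124266614459906 [0.32527854 0.69607353 1.05355284] [ 0.00822576 -0.02570749  0.02702281]
296 336 10 243
slope x,y deg [-0.03493969 -0.00291104] 0.9772436716952186 0.4797618586927177 0.6335752564818816 0.023070105262071067 0.2664546318956523
ztop@.55 0.0279329119822737
yaw -3.271639992522045 y at tcp x -0.3555857201780466
```

The fingers are slow: they were still closing when I lifted, so the blank stayed in place. I reopen, go down again and wait longer.

Request:
apply_moves:
  plan:
    - [[-0.3,0,0,0,0,0,0],[-0.3,0,0,0,0,0,0],[-0.3,0,0,0,0,0,0],[-0.3,0,0,0,0,0,0],[-0.3,0,0,0,0,0,0],[-0.3,0,0,0,0,0,0],[-0.3,0,0,0,0,0,0],[-0.3,0,0,0,0,0,0],[-0.3,0,0,0,0,0,0],[-0.3,0,0,0,0,0,0]]

```text
time_s: 6.83
tool_pos: [0.6098, -0.3554, 0.1066]
orientation: [0.0, 0.027, 1.0, 0.0]
force: [0.4, 0.9, 0.3]
opening: 0.626
grip_force: 0.0
```

Request:
apply_moves:
  plan:
    - [[-0.3,0,-0.8,20,0,0,0],[-0.3,0,0,25,0,0,0],[-0.3,0,0,25,0,0,0],[-0.3,0,0,20,0,0,0],[-0.3,0,0,8,0,0,0],[-0.3,0,0,0,0,0,0],[-0.3,0,0,0,0,0,0],[-0.3,0,0,0,0,0,0]]

```text
time_s: 7.5
tool_pos: [0.6108, -0.357, 0.0104]
orientation: [0.001, 0.027, 1.0, -0.001]
force: [0.6, -0.2, 0.7]
opening: 0.651
grip_force: 0.0
```

Request:
apply_moves:
  plan:
    - [[1,0,0,0,0,0,0],[1,0,0,0,0,0,0],[1,0,0,0,0,0,0],[1,0,0,0,0,0,0],[1,0,0,0,0,0,0],[1,0,0,0,0,0,0],[1,0,0,0,0,0,0],[1,0,0,0,0,0,0],[1,0,0,0,0,0,0],[1,0,0,0,0,0,0]]

```text
time_s: 8.33
tool_pos: [0.6098, -0.3561, 0.0087]
orientation: [0.0, 0.027, 1.0, 0.0]
force: [-0.3, 1.2, 1.1]
opening: 0.28
grip_force: 30.0
```

Request:
apply_moves:
  plan:
    - [[1,0,0,-5,0,0,0],[1,0,0,-15,0,0,0],[1,0,0,-20,0,0,0],[1,0,0,-20,0,0,0],[1,0,0,-15,0,0,0],[1,0,0,-7,0,0,0],[1,0,0,0,0,0,0],[1,0,0,0,0,0,0],[1,0,0,0,0,0,0]]

```text
time_s: 9.08
tool_pos: [0.609, -0.3556, 0.0892]
orientation: [-0.001, 0.027, 1.0, 0.001]
force: [0.6, 0.5, -1.7]
opening: 0.277
grip_force: 30.0
```

```bash
cat >> h.py <<'E'
def held(s,d):
    C=cloud(d);h=copper(d);z=s["tool_pos"][2]
    m=((C[...,2]>z-.0)&(C[...,2]<z+.035)&(h[...,0]<14)&(h[...,1]>100)).astype(np.uint8)
    n,l,st,ce=cv2.connectedComponentsWithStats(m);m=l==1+st[1:,4].argmax()
    v,u=np.nonzero(m);q=C[m];A=np.c_[q[:,:2],np.ones(len(q))];ok=np.ones(len(q),bool)
    for _ in range(3):
        k=np.linalg.lstsq(A[ok],q[ok,2],rcond=None)[0];ok=abs(q[:,2]-A@k)<.003
    rows=range(v.min()+12,v.max()-25,6)
    Q=C[list(rows),[int(round(u[v==a].mean())) for a in rows]];f=np.polyfit(Q[:,0],Q[:,1],1)
    print("px",u.min(),u.max(),v.min(),v.max(),"slope",np.degrees(np.arctan(k[:2])).round(2),"x",q[ok][:,0].min().round(4),q[ok][:,0].max().round(4),"ztop@tcp",k@[*s["tool_pos"][:2],1],"yaw",np.degrees(np.arctan(f[0])).round(2),"y@tcp",np.polyval(f,s["tool_pos"][0]).round(4))
E
python3 - <<'E'
from h import *
s,d=wrist("w4");print(s["tool_pos"],s["orientation"],s["opening"]*87,s["grip_force"]);held(s,d)
E
```

```text
[ 0.60902024 -0.35556473  0.08922365] [-9.09337376e-04  2.68349699e-02  9.99639297e-01  5.76547210e-04] 24.13379123359703 29.980833995214198
px 259 374 0 285 slope [1.02 0.02] x 0.4951 0.6154 ztop@tcp 0.10841955246414582 yaw -3.54 y@tcp -0.3558
```

View pics/w4.png

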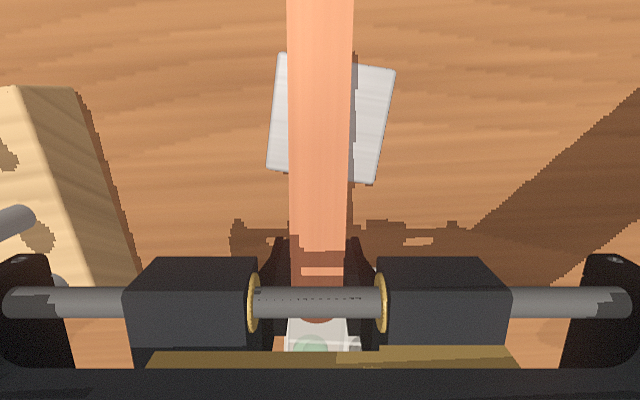

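The blank is held level (1° droop), in view from row 0 to about 320 between the fingers. I carry it to just before the clamp.

Request:
apply_moves:
  plan:
    - [[1,4,12,-3,0,0,0],[1,8,28,0,0,0,0],[1,10,36,0,0,0,0],[1,10,36,0,0,0,0],[1,10,36,0,0,0,0],[1,10,36,0,0,0,0],[1,9,32,0,0,0,0],[1,6,24,0,0,0,0],[1,3,12,0,0,0,0],[1,0,0,0,0,0,-1.7]]

```text
time_s: 9.97
tool_pos: [0.5522, -0.0948, 0.0928]
orientation: [-0.001, 0.009, 1.0, 0.002]
force: [0.7, -0.3, -1.5]
opening: 0.276
grip_force: 30.0
```

Request:
apply_moves:
  plan:
    - [[1,0,0,0,0,0,0],[1,0,0,0,0,0,0],[1,0,0,0,0,0,0],[1,0,0,0,0,0,0]]

```text
time_s: 10.3
tool_pos: [0.5531, -0.1016, 0.0935]
orientation: [-0.0, 0.013, 1.0, -0.0]
force: [0.1, -0.5, -1.1]
opening: 0.275
grip_force: 30.0
```

Run:
```python
from h import *
from workcell import robot,vision
s,d=wrist("w5");print(s["tool_pos"],s["orientation"],s["opening"]*87);held(s,d)
t=vision.get_image("top");np.savez("top5.npz",**t)
a=cv2.resize(t["pixels"][180:270,245:375,::-1],None,fx=5,fy=5,interpolation=2)
cv2.imwrite("pics/c5.png",a)
```

```text
[ 0.55314615 -0.10155589  0.09345376] [-9.50229433e-05  1.29098880e-02  9.99916650e-01 -1.34309956e-04] 23.968161929086367
px 258 375 0 285 slope [ 1.07 -0.02] x 0.4397 0.5592 ztop@tcp 0.11270035181527116 yaw -2.18 y@tcp -0.1021
```

View pics/w5.png

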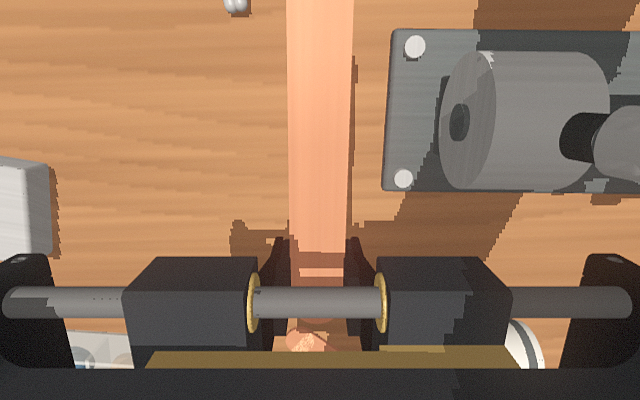

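View pics/c5.png

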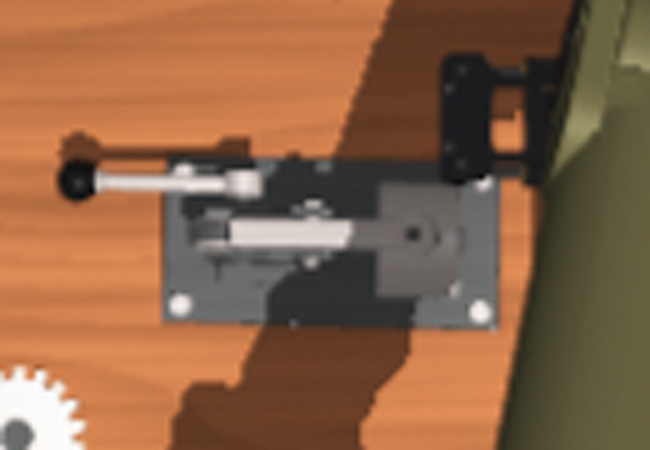

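The wrist view shows the base plate's -y edge with corners at (392,30) and (382,190), and the former at (450–610, 50–190). The crop shows the ball at (77,180). I fit the former's cylinder from the depth.

Run:
```python
from h import *
from scipy.optimize import least_squares
d=dict(np.load("w5.npz"));C=cloud(d)
K=ray(d,[[392,30],[382,190]],.012)*1000;print("corners",K.round(1));e=K[1]-K[0];L=np.linalg.norm(e);yaw=np.degrees(np.arctan2(e[1],e[0]))
mid=K.mean(0);print("L",L,"yaw",yaw)
B=ray(d,[[414,47],[403,178]],.015)*1000;e=B[1]-B[0];print("bolts",B.round(1),np.degrees(np.arctan2(e[1],e[0])),B.mean(0))
q=C[52:190,500:608].reshape(-1,3)*1000;q=q[(q[:,2]>75)&(q[:,2]<108)]
print(len(q),q.min(0),q.max(0))
def f(p): return np.hypot((q[:,0]-p[0])+p[1]*(q[:,1]),q[:,2]-p[2])-36
r=least_squares(f,[492,0.03,64],loss="soft_l1",f_scale=1);print("axis x0,tan,zc",r.x,"rms",np.sqrt(np.mean(f(r.x)**2)))
b=np.radians(-2);
for yw in(-1.6,-2.0,-2.5):
    a=np.radians(yw);xa=np.array([np.cos(a),np.sin(a)]);ya=np.array([-xa[1],xa[0]]);print(yw,(mid[:2]+55*ya).round(1),"axis at there",r.x[0]-r.x[1]*(mid[:2]+55*ya)[1])
# plate side edges from top view for yaw, using lower long edge
t=dict(np.load("top0.npz"));g=cv2.cvtColor(t["pixels"],cv2.COLOR_RGB2HSV)[...,1].astype(int)
E2=[]
for u in range(285,340,4):
    c=g[236:252,u];k=np.argmax(np.diff(c));E2.append((u,236+k+ .5))
E2=np.array(E2);P=ray(t,E2,.012)*1000;k=np.polyfit(P[:,1],P[:,0],1);print("top edge yaw",-np.degrees(np.arctan(k[0])),E2[:,1])
```

```text
corners [[436.4 -50.8  12. ]
 [542.4 -54.   12. ]]
L 106.09207131695675 yaw -1.729181476633888
bolts [[447.1 -37.   15. ]
 [533.1 -39.9  15. ]] -1.9334226350266552 [490.08134429 -38.41233132  15.        ]
11419 [456.75681833 -19.95909216  75.04201269] [524.95608219  30.09523416 100.69072255]
axis x0,tan,zc [ 4.91080715e+02 -3.80790408e-02  6.28269807e+01] rms 0.5232621565370402
-1.6 [491.    2.6] axis at there 491.1797698993194
-2.0 [491.3   2.6] axis at there 491.1793106340559
-2.5 [491.8   2.6] axis at there 491.17859309930185
top edge yaw -2.1828602455606263 [243.5 243.5 244.5 244.5 244.5 244.5 244.5 244.5 244.5 244.5 244.5 244.5
 245.5 245.5]
```

Run:
```python
from h import *
for n,zt,tx in(("w4",.1088,.6090),("w5",.113,.55315)):
    d=dict(np.load(n+".npz"));h=copper(d);print(n,[(r,h[r,318].tolist(),round(float(cloud(d)[r,318,2]),3)) for r in range(306,336,3)])
    for r in(320,322,324):print(r,(ray(d,[[317,r]],zt)[0,0]-.085-tx)*1000)
```

```text
w4 [(306, [18, 10, 134], 0.176), (309, [13, 18, 131], 0.177), (312, [20, 18, 131], 0.176), (315, [11, 17, 121], 0.176), (318, [8, 102, 132], 0.109), (321, [10, 140, 140], 0.108), (324, [17, 23, 202], 0.011), (327, [18, 19, 205], 0.015), (330, [16, 21, 206], 0.018), (333, [18, 21, 205], 0.021)]
320 -60.74480354001399
322 -59.616001238401935
324 -58.48267503029025
w5 [(306, [15, 14, 146], 0.18), (309, [16, 20, 142], 0.18), (312, [13, 16, 140], 0.18), (315, [16, 27, 125], 0.18), (318, [9, 109, 140], 0.113), (321, [8, 132, 154], 0.114), (324, [12, 135, 125], 0.0), (327, [11, 130, 124], -0.002), (330, [11, 123, 116], -0.0), (333, [14, 123, 216], -0.001)]
320 -60.72823020016188
322 -59.59620633432067
324 -58.45961527197046
```

Request:
apply_moves:
  plan:
    - [[1,0.7,8,3.5,0,0,0],[1,0.7,15,0,0,0,0],[1,0.8,17,0,0,0,0],[1,0.8,17,0,0,0,0],[1,0.8,17,0,0,0,0],[1,0.7,15,0,0,0,0],[1,0.7,13.5,0,0,0,0],[1,0,0,0,0,0,0],[1,0,0,0,0,0,0],[1,0,0,0,0,0,0]]

```text
time_s: 11.23
tool_pos: [0.5506, 0.0008, 0.0899]
orientation: [-0.0, 0.012, 1.0, -0.0]
force: [-0.3, 0.1, -1.1]
opening: 0.28
grip_force: 30.0
```

Request:
apply_moves:
  plan:
    - [[1,0,0,0,0,0,0],[1,0,0,0,0,0,0]]

```text
time_s: 11.4
tool_pos: [0.5506, 0.0005, 0.09]
orientation: [0.0, 0.013, 1.0, -0.0]
force: [-0.5, -1.0, -0.9]
opening: 0.279
grip_force: 30.0
```

Run:
```python
from h import *
s,d=wrist("w6");print(s["tool_pos"],s["orientation"],s["opening"]*87,s["force"],delta(s,[.5505,.001,.0865]));held(s,d)
```

```text
[5.50599426e-01 4.85521413e-04 9.00423689e-02] [ 3.01779566e-05  1.29918483e-02  9.99915583e-01 -1.92441594e-04] 24.27068363298837 [-0.54952373 -1.04385478 -0.90616241] [0.11299037 0.51308215 3.54216478]
px 287 353 0 149 slope [ 1.06 -0.13] x 0.4375 0.4919 ztop@tcp 0.10926153727826943 yaw -9.63 y@tcp -0.0103
```

View pics/w6.png

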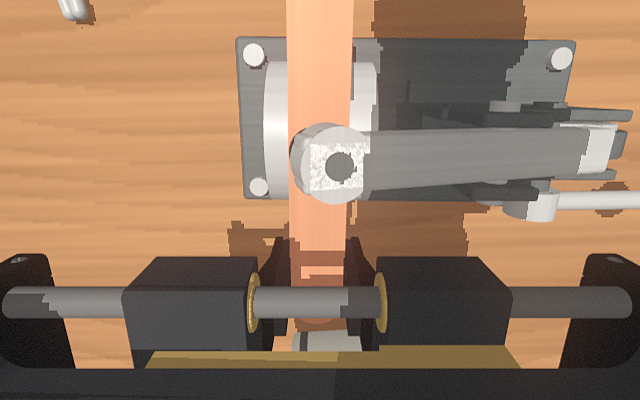

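The blank lies under the nose, centred over the former (263–378 columns, blank 287–353). I take out the 1° droop and lower slowly.

Request:
apply_moves:
  plan:
    - [[1,0.4,0.4,1,0,1.05,0],[1,0,0,1.5,0,0,0],[1,0,0,1,0,0,0],[1,0,0,1,0,0,0],[1,0,0,0,0,0,0],[1,0,0,0,0,0,0],[1,0,0,0,0,0,0]]

```text
time_s: 12.03
tool_pos: [0.5501, 0.0022, 0.0856]
orientation: [-0.009, 0.012, 1.0, 0.0]
force: [-0.4, -0.5, -1.0]
opening: 0.279
grip_force: 30.0
```

```bash
cat > st.py <<'E'
from h import *
from workcell import robot
def look(n):
    s,d=wrist(n);C=cloud(d)*1000;h=copper(d)
    print(s["tool_pos"].round(4),s["force"].round(2),s["moment"].round(3),s["opening"].round(3))
    for r in((10,90),(215,250)):
        a=C[r[0]:r[1],295:345].reshape(-1,3);a=a[abs(a[:,2]-np.median(a[:,2]))<8];print(" rows",r,"mean x",a[:,0].mean().round(1),"z",a[:,2].mean().round(2))
    a=C[10:90,297:343].reshape(-1,3);a=a[abs(a[:,2]-np.median(a[:,2]))<8];print(" -x half slope",np.degrees(np.polyfit(a[:,0],a[:,2],1)[0]).round(2),"deg/rad-ish")
    return s,d
E
python3 -c "
from st import *
look('w7')"
```

```text
Traceback (most recent call last):
  File "st.py", line 5, in look
    print(s["tool_pos"].round(4),s["force"].round(2),s["moment"].round(3),s["opening"].round(3))
                                                                          ^^^^^^^^^^^^^^^^^^
AttributeError: 'float' object has no attribute 'round'
```

Request:
apply_moves:
  plan:
    - [[1,0,-0.8,0.7,0,0,0],[1,0,0,0.6,0,0,0],[1,0,0,0,0,0,0],[1,0,0,0,0,0,0],[1,0,0,0,0,0,0]]

```text
time_s: 12.5
tool_pos: [0.5501, 0.0014, 0.0843]
orientation: [-0.009, 0.012, 1.0, 0.0]
force: [0.1, 0.2, -1.4]
opening: 0.277
grip_force: 30.0
```

```bash
sed -i 's/s\["opening"\].round(3)/s["opening"]/' st.py
python3 -c "
from st import *
look('w7')"
```

```text
[0.5501 0.0014 0.0843] [ 0.06  0.22 -1.39] [ 0.066 -0.131  0.008] 0.27745362207193675
 rows (10, 90) mean x 454.5 z 103.47
 rows (215, 250) mean x 529.4 z 103.51
 -x half slope 0.21 deg/rad-ish
```

Request:
apply_moves:
  plan:
    - [[1,0,0,0.5,0,0,0],[1,0,0,0,0,0,0],[1,0,0,0,0,0,0],[1,0,0,0,0,0,0]]

```text
time_s: 12.88
tool_pos: [0.5501, 0.0014, 0.0838]
orientation: [-0.009, 0.012, 1.0, 0.0]
force: [-0.1, -0.2, -0.0]
opening: 0.278
grip_force: 30.0
```

Request:
apply_moves:
  plan:
    - [[1,0,0,0.4,0,0,0],[1,0,0,0,0,0,0],[1,0,0,0,0,0,0],[1,0,0,0,0,0,0]]

```text
time_s: 13.22
tool_pos: [0.5501, 0.0014, 0.0834]
orientation: [-0.009, 0.012, 1.0, 0.0]
force: [-0.3, -0.7, -0.3]
opening: 0.282
grip_force: 30.0
```

```bash
python3 -c "
from st import *
look('w8')"
```

```text
[0.5501 0.0014 0.0834] [-0.28 -0.68 -0.25] [ 0.051 -0.118 -0.006] 0.28188525843855233
 rows (10, 90) mean x 454.6 z 103.05
 rows (215, 250) mean x 529.4 z 102.74
 -x half slope -0.15 deg/rad-ish
```

Request:
apply_moves:
  plan:
    - [[0.3,0,0,0.2,0,0,0],[0.3,0,0,0,0,0,0],[0.3,0,0,0,0,0,0],[0.2,0,0,0,0,0,0],[0.2,0,0,0,0,0,0],[0.2,0,0,0,0,0,0],[0.2,0,0,0,0,0,0],[0.2,0,0,0,0,0,0]]

```text
time_s: 13.93
tool_pos: [0.5501, 0.0014, 0.0832]
orientation: [-0.009, 0.012, 1.0, 0.0]
force: [0.6, -0.3, 0.3]
opening: 0.394
grip_force: 0.0
```

```bash
python3 -c "
from st import *
look('w9')"
```

```text
[0.5501 0.0014 0.0832] [ 0.55 -0.27  0.33] [ 0.05  -0.031  0.001] 0.3944614637962309
 rows (10, 90) mean x 454.6 z 103.13
 rows (215, 250) mean x 529.3 z 102.69
 -x half slope -0.39 deg/rad-ish
```

Released and balanced: slope about 0.35°. I back off straight up.

Request:
apply_moves:
  plan:
    - [[0,0,0,0,0,0,0],[0,0,0,0,0,0,0],[0,0,0,-5,0,0,0],[0,0,0,-10,0,0,0],[0,0,0,-20,0,0,0],[0,0,0,-30,0,0,0],[0,0,0,-35,0,0,0],[0,0,0,-35,0,0,0],[0,0,0,-30,0,0,0],[0,0,0,-5,0,-1.05,0]]

```text
time_s: 14.82
tool_pos: [0.5566, 0.001, 0.2602]
orientation: [0.005, 0.012, 1.0, 0.001]
force: [0.9, -0.3, 0.4]
opening: 0.505
grip_force: 0.0
```

Request:
apply_moves:
  plan:
    - [[0,0,0,0,0,0,0],[0,0,0,0,0,0,0],[0,0,0,0,0,0,0]]

```text
time_s: 15.07
tool_pos: [0.5523, 0.0014, 0.2518]
orientation: [-0.001, 0.012, 1.0, -0.0]
force: [0.6, 0.5, -0.1]
opening: 0.498
grip_force: 0.0
```

```bash
cat > ck.py <<'E'
import sys
from h import *
n=sys.argv[1]
s,d=wrist(n);C=cloud(d)*1000;h=copper(d)
print(s["tool_pos"].round(4),s["orientation"].round(4))
m=((C[...,2]>94)&(C[...,2]<112)&(h[...,0]<14)&(h[...,1]>90)).astype(np.uint8)
v,u=np.nonzero(m);q=C[m>0];k=np.abs(q[:,0]-491)<95;q=q[k];uv=np.c_[u,v][k]
P=ray(d,uv,.103)*1000
print("blank rect",rect(P/1000),"n",len(q),"slope x",np.degrees(np.polyfit(q[:,0],q[:,2],1)[0]).round(2),"x",P[:,0].min().round(1),P[:,0].max().round(1))
b=((h[...,2]<70)&(C[...,1]>100)&(C[...,1]<260)&(C[...,2]>55)&(C[...,2]<215)).astype(np.uint8)
n_,l,st,ce=cv2.connectedComponentsWithStats(b);i=1+st[1:,4].argmax()
print("black",st[i],ce[i],C[l==i].mean(0).round(1),C[l==i].max(0).round(1),C[l==i].min(0).round(1))
E
python3 ck.py w10
```

```text
[0.5523 0.0014 0.2518] [-1.200e-03  1.190e-02  9.999e-01 -1.000e-04]
blank rect (array([507.5,  22.9]), array([164. , 139.5]), 50.70683288574219) n 4112 slope x -0.34 x 406.8 575.9
black [522 136  28  16  67] [535.89552239 140.14925373] [521.7 214.4  76. ] [531.7 226.   83.7] [517.7 204.8  68.7]
```

```bash
python3 -c "
from workcell import robot
print(robot.read_state()['joints'].round(3))"
```

```text
[-0.498  0.101  0.484  1.668 -0.047  1.387  1.54 ]
```

Request:
apply_moves:
  plan:
    - [[-0.3,0,0,0,0,0,6.97],[-0.3,0,0,0,0,0,6.97],[-0.3,0,0,0,0,0,6.97],[-0.3,0,0,0,0,0,6.97],[-0.3,0,0,0,0,0,6.97],[-0.3,0,0,0,0,0,6.97],[-0.3,0,0,0,0,0,6.97],[-0.3,0,0,0,0,0,6.97],[-0.3,0,0,0,0,0,6.97],[-0.3,0,0,0,0,0,6.97]]

```text
time_s: 15.95
tool_pos: [0.5524, 0.0013, 0.2514]
orientation: [-0.001, 0.584, 0.812, -0.001]
force: [-1.1, -0.2, 0.6]
opening: 0.648
grip_force: 0.0
```

Request:
apply_moves:
  plan:
    - [[-0.3,0,0,0,0,0,6.97],[-0.3,0,0,0,0,0,6.97],[-0.3,0,0,0,0,0,6.97],[-0.3,30,-4,0,0,0,0],[-0.3,35,-5,0,0,0,0],[-0.3,35,-5,0,0,0,0],[-0.3,35,-5,0,0,0,0],[-0.3,35,-5,0,0,0,0],[-0.3,30,-4,0,0,0,0],[-0.3,14,-1,0,0,0,0]]

```text
time_s: 16.78
tool_pos: [0.5293, 0.2215, 0.2511]
orientation: [-0.001, 0.717, 0.697, -0.001]
force: [-0.0, -0.4, 0.1]
opening: 0.653
grip_force: 0.0
```

Request:
apply_moves:
  plan:
    - [[-0.3,0,0,0,0,0,0],[-0.3,0,0,0,0,0,0],[-0.3,0,0,0,0,0,0],[-0.3,0,0,0,0,0,0]]

```text
time_s: 17.12
tool_pos: [0.5323, 0.2135, 0.253]
orientation: [0.0, 0.721, 0.693, -0.0]
force: [0.5, -0.4, 0.1]
opening: 0.649
grip_force: 0.0
```

Run:
```python
from h import *
s,d=wrist("w11");C=cloud(d)*1000;h=copper(d)
print(s["tool_pos"].round(4),s["orientation"].round(4),s["joints"].round(2))
m=((h[...,2]<70)&(abs(C[...,0]-530)<30)&(abs(C[...,1]-216)<30)&(C[...,2]>50)&(C[...,2]<110)).astype(np.uint8)
n,l,st,ce=cv2.connectedComponentsWithStats(m);i=1+st[1:,4].argmax();print(st[i],ce[i])
q=C[l==i];print(q.mean(0),np.percentile(q,[2,98],axis=0).round(1))
from scipy.optimize import least_squares
r=least_squares(lambda p:np.linalg.norm(q-p,axis=1)-14,q.mean(0)-[0,0,8],loss="soft_l1");print("ball",r.x,np.sqrt(np.mean(r.fun**2)))
print("ray",ray(d,ce[i],r.x[2]/1000))
a=np.arctan2(r.x[2]-80,r.x[1]-111.6);print("cam",a, "radius",np.hypot(r.x[2]-80,r.x[1]-111.6))
```

```text
[0.5323 0.2135 0.253 ] [ 3.000e-04  7.206e-01  6.934e-01 -3.000e-04] [-0.79  0.15  0.41  1.62 -0.06  1.39 -0.42]
[302 158  27  26 541] [314.84658041 171.00184843]
[531.4013373  219.07182535  80.14814367] [[519.5 207.1  73.7]
 [543.4 229.6  84.7]]
ball [531.00649959 217.12206698  70.17285022] 0.5259521595750761
ray [[0.53125599 0.21682228 0.07017285]]
cam -0.09286101712373175 radius 105.97867470808478
```

Request:
apply_moves:
  plan:
    - [[-0.3,3.5,-1.4,20,0,0,0],[-0.3,0,0,35,0,0,0],[-0.3,0,0,35,0,0,0],[-0.3,0,0,35,0,0,0],[-0.3,0,0,30,0,0,0],[-0.3,0,0,25,0,0,0],[-0.3,0,0,15,0,0,0],[-0.3,0,0,5,0,0,0],[-0.3,0,0,0,0,0,0],[-0.3,0,0,0,0,0,0]]

```text
time_s: 18.0
tool_pos: [0.5313, 0.2193, 0.0541]
orientation: [0.0, 0.72, 0.694, 0.001]
force: [-0.3, 0.0, 0.6]
opening: 0.646
grip_force: 0.0
```

Request:
apply_moves:
  plan:
    - [[1,0,0,0,0,0,0],[1,0,0,0,0,0,0],[1,0,0,0,0,0,0],[1,0,0,0,0,0,0],[1,0,0,0,0,0,0],[1,0,0,0,0,0,0],[1,0,0,0,0,0,0],[1,0,0,0,0,0,0],[1,0,0,0,0,0,0],[1,0,0,0,0,0,0]]

```text
time_s: 18.83
tool_pos: [0.5308, 0.2199, 0.0533]
orientation: [0.0, 0.719, 0.695, 0.0]
force: [2.0, 0.6, 1.1]
opening: 0.304
grip_force: 30.0
```

Run:
```python
from workcell import robot
s=robot.read_state();print(s["tool_pos"],s["orientation"],s["opening"]*87,s["grip_force"],s["force"])
```

```text
[0.53075204 0.21991687 0.05333958] [1.76108772e-04 7.19243314e-01 6.94758127e-01 4.11106029e-04] 26.461286802977476 29.977164580486715 [1.98791118 0.62285863 1.05576687]
```

Request:
apply_moves:
  plan:
    - [[1,0.4,0,-8.7,0,0,0],[1,-0.3,0,-8.7,0,0,0],[1,-1,0,-8.6,0,0,0],[1,-1.7,0,-8.5,0,0,0],[1,-2.4,0,-8.4,0,0,0],[1,-3.1,0,-8.1,0,0,0],[1,-3.8,0,-7.9,0,0,0],[1,-4.4,0,-7.5,0,0,0],[1,-5,0,-7.1,0,0,0],[1,-5.6,0,-6.7,0,0,0]]

```text
time_s: 19.67
tool_pos: [0.5296, 0.1923, 0.1339]
orientation: [0.0, 0.719, 0.695, 0.0]
force: [5.3, -0.3, -7.4]
opening: 0.302
grip_force: 30.0
```

Request:
apply_moves:
  plan:
    - [[1,0,0,0,0,0,0],[1,0,0,0,0,0,0],[1,0,0,0,0,0,0]]

```text
time_s: 19.92
tool_pos: [0.5297, 0.1927, 0.1334]
orientation: [0.0, 0.719, 0.695, 0.0]
force: [5.1, -0.8, -2.8]
opening: 0.299
grip_force: 30.0
```

```bash
python3 ck.py w12
python3 - <<'E'
from workcell import robot
s=robot.read_state();print(s["tool_pos"],s["opening"]*87,s["grip_force"],s["force"])
E
```

```text
[0.5297 0.1927 0.1334] [2.000e-04 7.193e-01 6.947e-01 2.000e-04]
[0.52967762 0.19283275 0.13330022] 26.50454569363253 29.999803352192203 [ 4.48523523 -0.61909675 -3.15343873]Traceback (most recent call last):
  File "ck.py", line 9, in <module>
    print("blank rect",rect(P/1000),"n",len(q),"slope x",np.degrees(np.polyfit(q[:,0],q[:,2],1)[0]).round(2),"x",P[:,0].min().round(1),P[:,0].max().round(1))
                                                                    ~~~~~~~~~~^^^^^^^^^^^^^^^^^
    raise TypeError("expected non-empty vector for x")
TypeError: expected non-empty vector for x
```

Request:
apply_moves:
  plan:
    - [[1,-6.1,0.3,-6.2,0,0,0],[1,-6.6,0.3,-5.7,0,0,0],[1,-7.1,0.3,-5.1,0,0,0],[1,-7.5,0.3,-4.5,0,0,0],[1,-7.8,0,-3.8,0,0,0],[1,-8.1,0,-3.2,0,0,0],[1,-8.4,0,-2.5,0,0,0],[1,-8.5,0,-1.8,0,0,0],[1,-8.6,0,-1.1,0,0,0],[1,-8.7,0,-0.4,0,0,0]]

```text
time_s: 20.8
tool_pos: [0.5271, 0.1182, 0.1691]
orientation: [-0.002, 0.718, 0.696, 0.001]
force: [-1.6, 7.4, 1.9]
opening: 0.299
grip_force: 30.0
```

Request:
apply_moves:
  plan:
    - [[1,0,0,0,0,0,0],[1,0,0,0,0,0,0],[1,0,0,0,0,0,0],[1,0,0,0,0,0,0]]

```text
time_s: 21.13
tool_pos: [0.5271, 0.1172, 0.169]
orientation: [-0.001, 0.719, 0.695, 0.0]
force: [-4.4, 4.3, 6.6]
opening: 0.303
grip_force: 30.0
```

Run:
```python
from h import *
from workcell import robot,vision
s=robot.read_state();print(s["tool_pos"],s["orientation"].round(4),s["opening"]*87,s["grip_force"],s["force"])
a=[]
for n in("scene","top"):
    d=vision.get_image(n);np.savez(n+"9.npz",**d);a.append(d["pixels"][:,:,::-1])
cv2.imwrite("pics/f.png",np.hstack([cv2.resize(a[0][130:250,210:370],(640,480),interpolation=2)]))
s,d=wrist("w13");C=cloud(d)*1000;h=copper(d);m=(h[...,2]<60)
```

```text
[0.52710637 0.11717506 0.1690101 ] [-1.300e-03  7.188e-01  6.952e-01  4.000e-04] 26.394763444730128 30.00114619731903 [-4.36199992  4.34381141  6.58992894]
```

View pics/f.png

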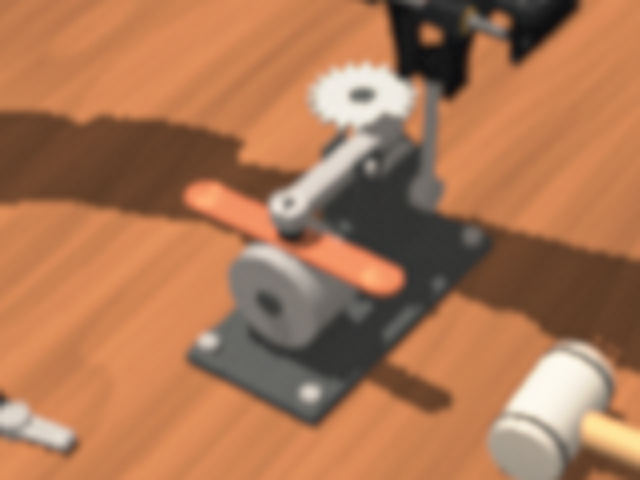

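The scene crop shows the foot on the level blank over the former and the handle nearly upright from the hub (425,190) into the gripper at (432,90). I check its angle.

```bash
cat > rod.py <<'E'
from h import *
import sys
def rod(d,tag):
    C=cloud(d)*1000;h=copper(d);a=np.radians(-2.1);o=np.array([491.3,2.9])
    X=(C[...,:2]-o)@np.array([np.cos(a),np.sin(a)]);Y=(C[...,:2]-o)@np.array([-np.sin(a),np.cos(a)]);Z=C[...,2]
    m=(abs(X-32)<9)&(abs(Y-110)<20)&(Z>103)&(Z<148)&(h[...,2]>60)
    if m.sum()<8: print(tag,m.sum());return
    v,u=np.nonzero(m);f=np.polyfit(Z[m],Y[m],1)
    # centreline by rays onto plane X=32
    k=[]
    for r in sorted(set(v)):
        uu=u[v==r].mean();R=d["T"][:3,:3]@[(uu-d["cx"])/d["fx"],(r-d["cy"])/d["fy"],1];O=d["T"][:3,3]*1000
        n=np.array([np.cos(a),np.sin(a),0]);t=(32+n[:2]@o-n@O)/(n@R);p=O+t*R;k.append(((p[:2]-o)@[-np.sin(a),np.cos(a)],p[2]))
    k=np.array(k);g=np.polyfit(k[:,1],k[:,0],1)
    print(tag,m.sum(),"rows",v.min(),v.max(),"X",X[m].mean().round(1),"cloud angle",(np.pi/2-np.arctan(f[0])).round(3),"y@z=80,185",np.polyval(f,[80,185]).round(1),"| rays",(np.pi/2-np.arctan(g[0])).round(3),np.polyval(g,[80,185]).round(1))
if __name__=="__main__":
    for n in sys.argv[1:]: rod(dict(np.load(n+".npz")),n)
E
python3 rod.py scene9 w13 top9
python3 - <<'E'
from h import *
d=dict(np.load("scene9.npz"));C=cloud(d)*1000;h=copper(d)
m=(abs(C[...,0]-491)<95)&(abs(C[...,1]-3)<20)&(abs(C[...,2]-103)<12)&(h[...,0]<14)&(h[...,1]>110)&(h[...,2]>120)
q=C[m];A=np.c_[q[:,0]-491,q[:,1]-3,np.ones(len(q))];k=np.linalg.lstsq(A,q[:,2],rcond=None)[0];print("blank",len(q),np.degrees(k[:2]),k[2],rect(q/1000))
E
```

```text
scene9 49 rows 158 173 X 35.3 cloud angle 1.475 y@z=80,185 [105.5 115.6] | rays 1.498 [111.9 119.6]
w13 323 rows 211 237 X 32.0 cloud angle 1.511 y@z=80,185 [115.  121.3] | rays 1.189 [103.6 145.7]
top9 0
blank 403 [ 0.03861937 -1.44834627] 102.88794652181998 (array([492. ,   5.4]), array([ 34.7, 170.9]), 87.85406494140625)
```

Request:
apply_moves:
  plan:
    - [[1,-2,0,-0.4,0,0,0],[1,-2.5,0,-0.4,0,0,0],[1,0,0,0,0,0,0],[1,0,0,0,0,0,0],[1,0,0,0,0,0,0],[1,0,0,0,0,0,0]]

```text
time_s: 21.78
tool_pos: [0.5269, 0.1131, 0.1692]
orientation: [-0.001, 0.719, 0.695, 0.0]
force: [-1.4, 5.1, 3.4]
opening: 0.302
grip_force: 30.0
```

Run:
```python
from rod import *
from workcell import robot,vision
s,d=wrist("w14");print(s["tool_pos"],s["opening"]*87,s["force"]);rod(d,"w14")
d=vision.get_image("scene");rod(d,"scene");np.savez("scene14.npz",**d)
```

```text
[0.52691266 0.11310982 0.16922562] 26.24888907406939 [-1.43707296  5.07051566  3.39275141]
w14 356 rows 207 237 X 31.9 cloud angle 1.549 y@z=80,185 [114.9 117.2] | rays 1.192 [ 95.5 137.3]
scene 56 rows 158 172 X 34.5 cloud angle 1.547 y@z=80,185 [107.  109.5] | rays 1.649 [114.7 106.5]
```

The estimates from the rod's slope (1.55), the tool's path circle (1.57) and the axle position (1.59) put the lever at the top. The blank is level (0.04° at the check before this last nudge) and square, at -2.15° against the clamp's -2.1°. Handing in.

```bash
python3 -c "
from workcell import robot
print(robot.hand_in())"
```

```text
the job is handed in; nothing more can be done
None
```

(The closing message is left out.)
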